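# Change over the loggers in their push-push docks

## Task

The temperature logger that is locked down in its dock (it stands out less than the other) has been read: press it so that its dock releases it and it springs up, draw it out and hang it by its eye on the peg of the stand. Press the other logger, which stands sprung up in its dock, until its dock holds it locked down, and leave it so. Leave the cups, the dish, the tape and the tools on the bench where they are.

Things in the scene. Friction and masses are not known exactly. Their poses are not given: they have to be found in the camera images.
- logger_a: White slab-shaped temperature logger, 40 mm wide (own y), 12 mm thick (own x), 84 mm long (own z), 60 g. Origin: centre of its lower end, which stands in the dock; own z runs along its length to the outer end. Grip its two narrow edges (40 mm apart; plain but for a notch low down). Loose in the dock, but hooks hold it while locked. Starts locked, in dock_a.
- logger_a_top (a point): Centre of the outer end face (12 by 40 mm) of logger_a, 84 mm from its origin along its own z: the place to press.
- logger_a_eye (a point): Centre of the eye of logger_a: a rectangular opening 18 mm wide (y) and 14 mm high (z) right through it along its own x, 71 mm from its origin; 6 mm of plastic above it, 11 mm to either side.
- logger_b: White slab-shaped temperature logger, 40 mm wide (own y), 12 mm thick (own x), 84 mm long (own z), 60 g. Origin: centre of its lower end, which stands in the dock; own z runs along its length to the outer end. Grip its two narrow edges (40 mm apart; plain but for a notch low down). Loose in the dock, but hooks hold it while locked. Starts sprung up, in dock_b.
- logger_b_top (a point): Centre of the outer end face (12 by 40 mm) of logger_b: the place to press.
- dock_a: Grey docking block, fixed, 118 mm deep (x), 72 mm wide (y); its sloping top face rises from 68 mm at the front to 104 mm. Origin: centre of its underside; own x points to its back, z up. The bay's axis, along which the logger slides out, is (-0.5, 0, 0.866) in this frame: 30 degrees from vertical, towards the front; the logger's width lies along y. It holds logger_a.
- dock_b: Grey docking block, fixed, 118 mm deep (x), 72 mm wide (y); its sloping top face rises from 68 mm at the front to 104 mm. Origin: centre of its underside; own x points to its back, z up. The bay's axis, along which the logger slides out, is (-0.5, 0, 0.866) in this frame: 30 degrees from vertical, towards the front; the logger's width lies along y. It holds logger_b.
- dock_b_seat (a point): Centre of the seat, down in the bay of dock_b, on which the lower end of logger_b stands; it moves with the logger.
- dock_a_carriage (a joint): Depth (m) of the seat in dock_a, along the bay: 0 sprung out (logger stands 28 mm out of the face), 0.009 locked (19 mm out), 0.0172 the stop (11 mm out). Each press past 0.015 and letting go toggles it: sprung to locked, locked to sprung (the spring lifts it). Presses short of 0.011 change nothing. Spring 3 to 6 N; press to the stop, 10 to 15 N.
- dock_b_carriage (a joint): Depth (m) of the seat in dock_b, along the bay: 0 sprung out (logger stands 28 mm out of the face), 0.009 locked (19 mm out), 0.0172 the stop (11 mm out). Each press past 0.015 and letting go toggles it: sprung to locked, locked to sprung (the spring lifts it). Presses short of 0.011 change nothing. Spring 3 to 6 N; press to the stop, 10 to 15 N.
- peg_stand: Small steel stand, fixed: base plate 110 by 85 mm, a rod 207 mm tall 30 mm behind the origin, on it an aluminium block (26 mm wide, 162 to 188 mm high), and from the block's front a peg 6.4 mm thick, free over some 50 mm. Origin: centre of its underside; own z up. The peg points along own -x, rises 12 degrees to its free end and ends in a ball 9 mm across.
- peg_stand_peg_tip (a point): Centre of the ball at the free end of the peg (at x -0.037, y 0, z 0.187 in the stand's own frame).
- peg_stand_peg_mid (a point): Point on the peg's centre line 28 mm from the ball's centre (at x -0.009, y 0, z 0.181 in the stand's own frame); a good place for the eye to hang.
- sample_cup_1: Bystander, loose: screw-cap sample cup, 58 mm wide, 72 mm tall, stands upright. Origin: centre of its underside.
- sample_cup_2: Bystander, loose: screw-cap sample cup, 58 mm wide, 72 mm tall, stands upright. Origin: centre of its underside.
- sample_cup_3: Bystander, loose: screw-cap sample cup, 58 mm wide, 72 mm tall, stands upright. Origin: centre of its underside.
- tape_1: Bystander, loose: roll of tape lying flat, 100 mm wide, 25 mm tall. Origin: centre of its underside.
- tweezers: Bystander, loose: steel tweezers lying flat, 144 mm long along y. Origin: centre of its underside.
- pen_3: Bystander, loose: pen lying flat, 145 mm long along y, 9 mm thick. Origin: centre of its underside.
- petri_2: Bystander, loose: petri dish with its lid, 95 mm wide, 16 mm tall. Origin: centre of its underside.
Not all that is in view belongs to the job. What is shaped like the logger_b but brown is not meant.

How it is judged:
At the end, for the whole second after the job is handed in: dock_a sprung out (joint below 3 mm); dock_b locked (joint 7 to 12 mm) with logger_b on its seat (within 6 mm); logger_a hangs at rest with the peg through its eye: eye within 10 mm sideways of the peg, between ball and block, 165 to 190 mm high, logger within 0.4 rad of vertical (value of joint dock_a_carriage below 0.003 m and value of joint dock_b_carriage between 0.007 and 0.012 m and distance between logger_b and dock_b_seat below 0.006 m and x of logger_a_eye in the frame of peg_stand between -0.034 and 0.02 m and y of logger_a_eye in the frame of peg_stand between -0.01 and 0.01 m and z of logger_a_eye in the frame of peg_stand between 0.165 and 0.19 m and angle between logger_a's own z axis and vertical below 0.4 rad and contact force between logger_a and peg_stand above 0.15 N and linear speed of logger_a below 0.03 m/s); the robot touches nothing.
It fails at once if a cup, dish, tape roll or tool on the bench is shifted by more than 4 cm (distance of any of sample_cup_1, sample_cup_2, sample_cup_3, tape_1, tweezers, pen_3, petri_2 from where it was at the start of the episode above 0.04 m).
It also fails if it takes over 64 s, if anything falls off the work surface, if the arm or the gripper's body presses on something with over 40 N, if the wrist force passes 120 N, or if a joint passes its speed limit or range.

## Robot

A 6-joint arm with a two-finger parallel gripper is mounted at the origin on a cart in front of the work surface, level with it; the furniture and walls round the work are solid. World frame = base frame: x ahead of the robot, y to its left, z up, the work surface at z = 0. Lengths are in m, angles in rad, forces in N, time in s.
With the tool pointing down it reaches from about 0.225 to 0.875 m from the base axis. Payload 3.4 kg.
Tool frame: the origin (TCP) lies at the centre of the arm's flange, where the gripper is bolted on; the fingertips stand 173 mm ahead of it and the grasp point (between the pads) lies 155 mm ahead of it; z points along the fingers, y is the line along which they close (so a half turn about z gives the same grasp; the last joint's range is limited). The gripper opens to 85 mm and grips with 20 to 120 N. Pads are 22 mm wide; open, the fingers measure 114 mm over their backs; the gripper's body (76 mm by 85 mm) begins 54 mm behind the grasp point. The pads swing forward as they close: fully open they stand 13 mm farther back than shut.
Start: joints at [-0.121, 0.276, 1.505, -0, 1.361, -0.121], TCP at [0.575, -0, 0.405] pointing down, gripper open.
Joint ranges: [-2.89, 2.89], [-0.75, 2.08], [0.22, 2.7], [-1.18, 4.32], [0.11, 2.71], [-2.7, 2.7]. Speed limits (rad/s): [2.57, 2.57, 3.14, 3.14, 3.14, 3.14].

## Interface

Orientations are given as a unit quaternion [w, x, y, z].
In Python, from workcell import arm gives the robot as it stands.
- The arm moves only by the tool apply_moves, never from a script. Its argument "motion" is a list of rows, each a list of 4 numbers: the shift along the world's x, y, z each as a share of 80 mm, from -1 to 1, then the turn about the world's z as a share of 30 degrees, from -1 to 1. A call has 1 to 5 rows; each row is the pose to reach, as a shift and turn from the pose commanded when the call began; what a row does not reach only later rows make up. A row lasts 1/12 s, in which the tool goes at most 41.7 mm and 7.16 degrees, less where a joint would pass 70% of its speed; a pose out of reach is approached as far as the arm can. A call with a number of a shift or a turn outside -1 to 1 is refused whole. A call with a gripper value outside its range is refused whole. "grip" is the opening, from 0 (shut) to 1 (fully open), set as the call begins (left out, the last holds). The fingers move at their own pace and stop on an object; the grip force is fixed at half the most. Time passes only in rows, so rows that repeat a pose let the fingers close. It gives the time, the measured TCP pose, the force, the opening and the grip force at its end, in the units of the state.
- arm.get_obs(): the state, without advancing time (a new reading comes with each control period).
- arm.get_image(name): name is "scene" or "side" or "wrist"; returns a dict with "frame" (384x512x3 uint8, red, green, blue), "z_map" (384x512 float32, m along the optical axis (not along the pixel's ray), 0 where there is no reading), "intrinsics" (3x3 intrinsics, pixels), "D" ([k1, k2, p1, p2, k3] as OpenCV has them; the pictures are not rectified), "T" (4x4, takes a point from camera to world coordinates). Camera axes: x right, y up, looking along -z (the intrinsics and any distortion apply to the point x, -y, -z); pixel columns grow to the right and rows downward; lengths in m; the calibration is good to about 2 mm. A picture is of the moment at which its call begins.
- arm.hand_in(): hands the job in; it is judged then, once.
The state is a dict: "time_s": time; "joints": joint angles; "dq": joint speeds; "effort": joint torques, N m; "tool_pos": TCP position; "tool_rot": TCP orientation; "ft_force": force on the tool from outside, world axes, zero at the start; "wrist_torque": the same for the moment, N m; "gripper_width": opening from 0.0 (shut) to 1.0 (fully open); "finger_force": force on a finger pad.
Only numpy, scipy, OpenCV 4.12 (cv2) and the standard library are available. Lean on these libraries where they do the work, as an engineer would, in place of code of your own. Each camera call takes 0.05 s, during which the arm holds its last target. There are 200 camera calls.

## Working session

There is one attempt and no reset: what is moved stays moved. The work goes in short steps, Python scripts to look and compute and a tool call to move; the robot and the scene stay as the last step left them, time stands still between calls to the robot, and variables do not carry over. Pictures are saved under pics/ and viewed, at most 10 in all, crops included, and the job is handed in when it is done.

Besides the shell and the picture viewer there is one more tool, called after "Call:" as a command line: name --pt "numbers of a row" for each row, then --argument value for the rest. apply_moves: Moves the arm, as the interface text tells. Shift numbers are shares of 80 mm and turn numbers shares of 30 degrees, none past 1 either way. Its arguments: {"type":"object","properties":{"motion":{"type":"array"},"grip":{"type":"number"}},"required":["motion"]}

```bash
mkdir -p pics; cat > h.py <<'E'
import numpy as np, cv2
from workcell import arm
def grab(n,save=None):
    d=arm.get_image(n)
    if save: cv2.imwrite('pics/'+save,d['frame'][:,:,::-1])
    return d
def cloud(d):
    h,w=d['z_map'].shape
    u,v=np.meshgrid(np.arange(w),np.arange(h))
    p=cv2.undistortPoints(np.stack([u,v],-1).reshape(-1,1,2).astype(np.float64),d['intrinsics'],np.array(d['D'])).reshape(h,w,2)
    z=d['z_map']
    c=np.stack([p[...,0]*z,-p[...,1]*z,-z],-1)
    P=c@d['T'][:3,:3].T+d['T'][:3,3]
    P[z==0]=np.nan
    return P
E
python3 - <<'E'
from h import *
a=[]
for n in ['scene','side','wrist']:
    d=grab(n); a.append(d['frame']); np.savez('pics/%s0.npz'%n,**d); print(n,d['T'].round(3).tolist())
cv2.imwrite('pics/s0.png',cv2.resize(a[0],(800,600),interpolation=3)[:,:,::-1])
cv2.imwrite('pics/s1.png',cv2.resize(a[1],(800,600),interpolation=3)[:,:,::-1])
print(arm.get_obs())
E
```

```text
scene [[0.901, 0.276, -0.335, 0.269], [-0.434, 0.578, -0.691, -0.706], [0.003, 0.768, 0.641, 0.733], [0.0, 0.0, 0.0, 1.0]]
side [[0.887, 0.26, -0.381, 0.147], [-0.461, 0.468, -0.754, -0.902], [-0.018, 0.845, 0.535, 0.711], [0.0, 0.0, 0.0, 1.0]]
wrist [[1.0, -0.001, 0.001, 0.575], [0.0, 0.946, 0.323, 0.083], [-0.001, -0.323, 0.946, 0.373], [0.0, 0.0, 0.0, 1.0]]
{'time_s': 0.15, 'joints': array([-1.20983979e-01,  2.76441846e-01,  1.50585849e+00,  2.36699018e-06,
        1.36070859e+00, -1.21012295e-01]), 'dq': array([-0.00012748, -0.00259724, -0.00347207, -0.00071899, -0.00030832,
        0.0010827 ]), 'effort': array([ 9.65923646e-04, -4.17143512e+01, -2.46032345e+01, -1.26433165e-04,
        7.58384820e-03, -3.43765259e-05]), 'tool_pos': array([5.74837365e-01, 2.40417675e-05, 4.04036310e-01]), 'tool_rot': array([-5.58221411e-04,  7.07096768e-01,  7.07116440e-01, -4.35717556e-04]), 'ft_force': array([-0.29569911,  0.21810319,  0.23435863]), 'wrist_torque': array([-0.02530643, -0.04043846,  0.01321711]), 'finger_force': 0.0, 'gripper_width': 0.9985255633961835}
```

View pics/s0.png

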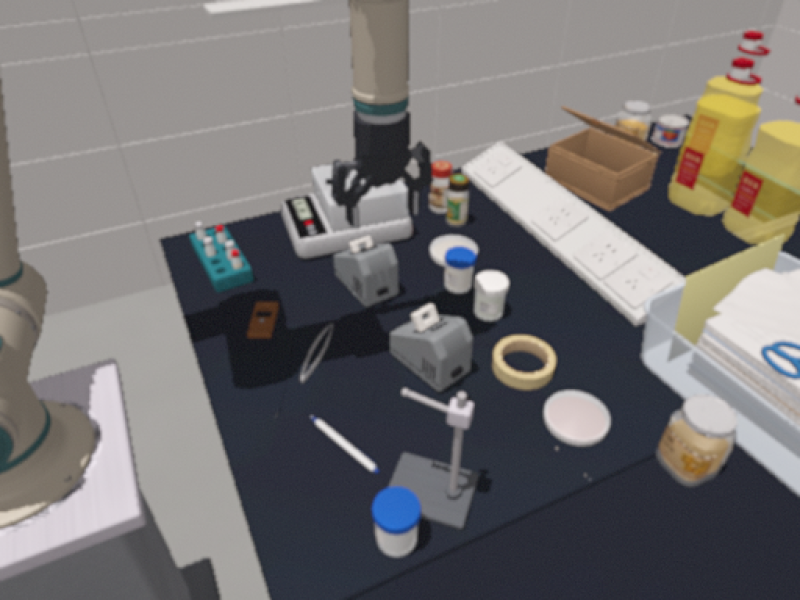

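View pics/s1.png

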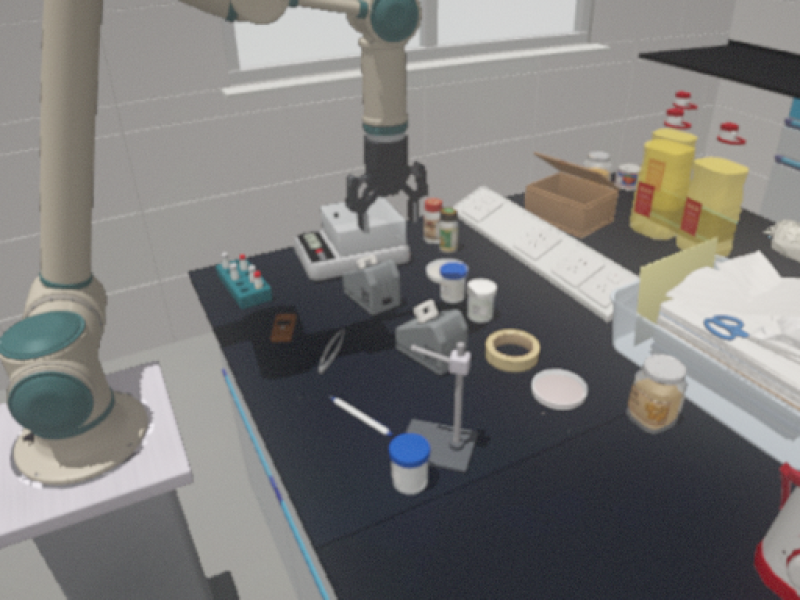

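The two white loggers in docks are in the scene view at about (361,243) (far dock) and (425,318) (near dock). The brown decoy lies flat at (263,320). The near logger seems to stand out further, which would make it B and the far one A. I'll measure both and crop to confirm.

```bash
python3 - <<'E'
from h import *
for n in ['scene','side','wrist']:
    d=dict(np.load('pics/%s0.npz'%n)); P=cloud(d); np.save('pics/P_%s.npy'%n,P)
    if n=='wrist': continue
    hsv=cv2.cvtColor(d['frame'],cv2.COLOR_RGB2HSV)
    m=((hsv[...,1]<40)&(hsv[...,2]>140)&(P[...,2]>0.02)&(P[...,2]<0.25)&(P[...,0]>.25)&(P[...,0]<.75)).astype(np.uint8)
    k,l,s,c=cv2.connectedComponentsWithStats(m)
    for i in range(1,k):
        if s[i,4]>25:
            q=P[l==i]; print(n,s[i].tolist(),np.median(q,0).round(3),np.nanpercentile(q,3,0).round(3),np.nanpercentile(q,97,0).round(3))
d=np.load('pics/scene0.npz')['frame']; e=np.load('pics/wrist0.npz')['frame']
c=cv2.resize(d[140:340,190:350],(480,600),interpolation=2)
w=cv2.resize(e,(320,240)); o=np.zeros((600,800,3),np.uint8); o[:,:480]=c; o[:240,480:]=w
cv2.imwrite('pics/c1.png',o[:,:,::-1])
E
```

```text
scene [49, 0, 117, 51, 4728] [0.468 1.437 0.129] [0.262 1.35  0.027] [0.729 1.448 0.226]
scene [180, 105, 83, 64, 2125] [0.615 0.274 0.072] [0.52  0.116 0.03 ] [0.736 0.424 0.115]
scene [222, 109, 6, 12, 26] [0.659 0.363 0.113] [0.642 0.333 0.111] [0.679 0.386 0.115]
scene [188, 127, 11, 13, 88] [0.56 0.39 0.05] [0.547 0.357 0.048] [0.571 0.428 0.053]
scene [125, 142, 12, 22, 109] [0.352 0.391 0.048] [0.344 0.331 0.031] [0.361 0.408 0.066]
scene [139, 149, 15, 23, 108] [0.387 0.308 0.046] [0.379 0.269 0.032] [0.396 0.371 0.064]
scene [285, 169, 10, 14, 95] [0.74  0.067 0.039] [0.734 0.057 0.022] [0.749 0.085 0.055]
scene [304, 178, 7, 21, 86] [ 0.747 -0.018  0.053] [ 0.743 -0.027  0.022] [ 0.75  -0.001  0.074]
scene [251, 195, 46, 25, 454] [ 0.606 -0.08   0.099] [ 0.576 -0.127  0.059] [ 0.648 -0.041  0.109]
scene [257, 249, 46, 25, 351] [ 0.52  -0.317  0.186] [ 0.481 -0.33   0.168] [ 0.538 -0.272  0.207]
scene [241, 337, 25, 14, 194] [ 0.425 -0.356  0.036] [ 0.412 -0.361  0.021] [ 0.449 -0.336  0.051]
side [75, 43, 97, 56, 3725] [0.491 1.436 0.14 ] [0.264 1.361 0.027] [0.734 1.46  0.
[... 328 characters left out ...]
266 0.031] [0.394 0.371 0.064]
side [281, 173, 11, 16, 95] [0.737 0.066 0.038] [0.73  0.056 0.021] [0.75  0.085 0.061]
side [299, 181, 8, 21, 92] [ 0.745 -0.02   0.051] [ 0.74  -0.032  0.021] [0.749 0.001 0.074]
side [257, 192, 23, 18, 163] [ 0.599 -0.073  0.093] [ 0.574 -0.091  0.067] [ 0.627 -0.055  0.11 ]
side [273, 199, 21, 11, 81] [ 0.619 -0.12   0.103] [ 0.588 -0.132  0.1  ] [ 0.648 -0.107  0.106]
side [263, 221, 38, 18, 228] [ 0.517 -0.319  0.184] [ 0.479 -0.331  0.167] [ 0.538 -0.271  0.191]
side [251, 297, 21, 14, 216] [ 0.421 -0.357  0.037] [ 0.408 -0.362  0.021] [ 0.444 -0.336  0.054]
side [489, 335, 23, 46, 514] [ 0.743 -0.72   0.07 ] [ 0.724 -0.75   0.039] [ 0.75  -0.7    0.109]
```

View pics/c1.png

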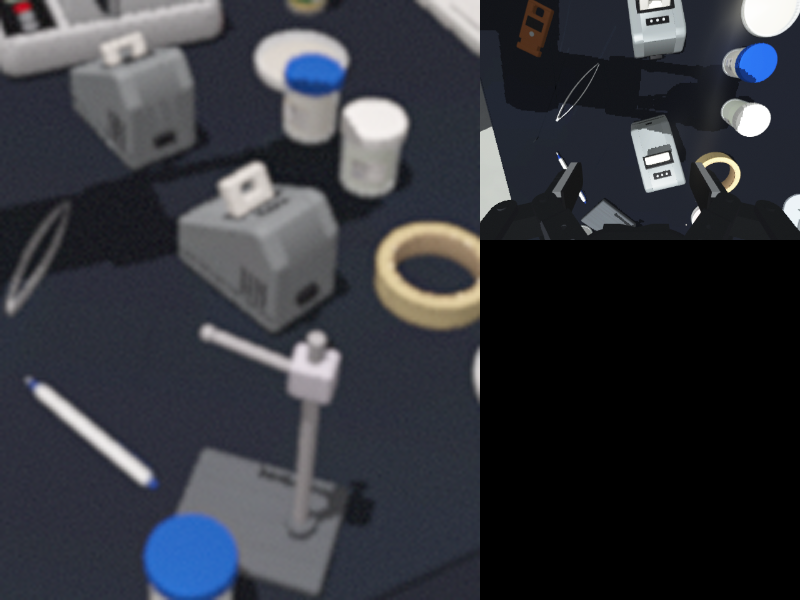

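The crop confirms it. The far logger at crop (122,47) stands out less, so it is A. The near one at (247,188) stands out more, so it is B. Next I'll fit the dock poses, logger tops and stand.

```bash
python3 - <<'E'
from h import *
D={n:dict(np.load('pics/%s0.npz'%n)) for n in ['scene','side','wrist']}
P={n:np.load('pics/P_%s.npy'%n) for n in D}
for n in D:
  f=D[n]['frame']; hsv=cv2.cvtColor(f,cv2.COLOR_RGB2HSV); Q=P[n]
  Z=Q[...,2]
  for nm,box in [('near',(.42,.62,-.26,-.09)),('far',(.42,.60,-.09,.13))]:
    m=(Q[...,0]>box[0])&(Q[...,0]<box[1])&(Q[...,1]>box[2])&(Q[...,1]<box[3])&(Z>.025)&(Z<.2)
    k,l,s,c=cv2.connectedComponentsWithStats(m.astype(np.uint8))
    i=1+np.argmax(s[1:,4]); m=l==i
    q=Q[m]; g=hsv[m]
    r=cv2.minAreaRect(q[:,:2].astype(np.float32)*1000)
    print(n,nm,len(q),'rect',np.round(r[0],1),np.round(r[1],1),round(r[2],1),'z',np.percentile(q[:,2],[50,90,99,100]).round(3))
    # local normals
    dx=cv2.Sobel(np.nan_to_num(Q).astype(np.float64),-1,1,0,ksize=5);dy=cv2.Sobel(np.nan_to_num(Q).astype(np.float64),-1,0,1,ksize=5)
    N=np.cross(dx,dy); N/=np.linalg.norm(N,axis=-1,keepdims=True)+1e-12; N*=np.sign(N[...,2:])
    mm=cv2.erode(m.astype(np.uint8),np.ones((3,3)))>0
    t=mm&(N[...,2]>.9)&(N[...,2]<.985)&(Q[...,2]>.06)
    if t.sum()>20:
      q=Q[t];c=np.median(q,0);keep=np.abs((q-c)@np.median(N[t],0))<.004;q=q[keep]
      nn=np.linalg.svd(q-q.mean(0))[2][2];nn*=np.sign(nn[2])
      print('  slope n',nn.round(3),'tilt',np.degrees(np.arccos(nn[2])).round(1),'front dir',np.degrees(np.arctan2(nn[1],nn[0])).round(1),len(q),q.mean(0).round(4))
    w=m&(hsv[...,2]>170)&(hsv[...,1]<40)
    if n=='wrist': print('  white', w.sum(), np.median(Q[w],0).round(4) if w.any() else '')
    else:
      w=w&(Z>.085); q=Q[w]; print('  white',len(q),q.mean(0).round(4),q[np.argmax(q[:,2])].round(4), np.ptp(q,0).round(3))
# stand
for n in ['scene','side']:
  Q=P[n]; m=(Q[...,0]>.42)&(Q[...,0]<.6)&(Q[...,1]>-.4)&(Q[...,1]<-.22)&(Q[...,2]>.14)&(Q[...,2]<.23)
  q=Q[m]; print(n,'stand',len(q)); 
  for lo,hi in [(.165,.2)]:
    s=q[(q[:,2]>lo)&(q[:,2]<hi)]; o=np.argsort(s[:,0]); s=s[o]; 
    for ch in np.array_split(s,14): print('   ',ch.mean(0).round(4),len(ch))
E
```

```text
scene near 707 rect [ 599.7 -120.1] [40.5 59.4] 0.0 z [0.074 0.101 0.105 0.107]
  slope n [0.04  0.07  0.997] tilt 4.7 front dir 60.1 32 [ 0.6054 -0.1213  0.1033]<stdin>:26: RuntimeWarning: Mean of empty slice.
  ret = um.true_divide(
Traceback (most recent call last):
ValueError: attempt to get argmax of an empty sequence
```

```bash
cat > fit.py <<'E'
from h import *
def load(): 
  D={n:dict(np.load('pics/%s0.npz'%n)) for n in ['scene','side','wrist']}
  return D,{n:np.load('pics/P_%s.npy'%n) for n in D}
E
python3 - <<'E'
from fit import *
D,P=load()
for (n,u,v) in [('scene',231,172),('scene',231,155),('scene',276,221),('scene',272,203)]:
  print(n,u,v,P[n][v,u].round(3))
for n in D:
  Q=P[n]; Z=Q[...,2]; hsv=cv2.cvtColor(D[n]['frame'],cv2.COLOR_RGB2HSV)
  N=np.cross(cv2.Sobel(np.nan_to_num(Q),-1,1,0,ksize=3),cv2.Sobel(np.nan_to_num(Q),-1,0,1,ksize=3))
  N/=np.linalg.norm(N,axis=-1,keepdims=True)+1e-12; N*=np.sign(N[...,2:])
  for nm,box in [('near',(.48,.7,-.16,-.005)),('far',(.45,.70,.005,.19))]:
    m=(Q[...,0]>box[0])&(Q[...,0]<box[1])&(Q[...,1]>box[2])&(Q[...,1]<box[3])&(Z>.015)&(Z<.2)&(hsv[...,1]<70)
    k,l,s,c=cv2.connectedComponentsWithStats(m.astype(np.uint8))
    i=1+np.argmax(s[1:,4]); m=l==i; q=Q[m]
    r=cv2.minAreaRect(q[:,:2].astype(np.float32)*1000)
    print(n,nm,s[i],'rect',np.round(r[0],1),np.round(r[1],1),round(r[2],1),'z',np.percentile(q[:,2],[2,50,90,100]).round(3))
    t=cv2.erode(m.astype(np.uint8),np.ones((3,3)))>0
    t&=(N[...,2]>.85)&(Z>.06)
    q=Q[t]
    for _ in range(4):
      c=np.median(q,0); nn=np.linalg.svd(q-c,full_matrices=False)[2][2]; nn*=np.sign(nn[2]); e=np.abs((q-c)@nn); q=q[e<max(.003,np.percentile(e,70))]
    print('   slope',nn.round(3),np.degrees(np.arccos(nn[2])).round(1),'az',np.degrees(np.arctan2(nn[1],nn[0])).round(1),len(q),c.round(4))
    w=m&(((Q-c)@nn)>.006); q=Q[w]
    if len(q): print('   above',len(q),q.mean(0).round(4),'top',q[np.argmax((q-c)@nn)].round(4),((q-c)@nn).max().round(4),'ptp',np.ptp(q,0).round(3))
for n in ['scene','side']:
  Q=P[n]; m=(Q[...,0]>.42)&(Q[...,0]<.6)&(Q[...,1]>-.4)&(Q[...,1]<-.22)&(Q[...,2]>.165)&(Q[...,2]<.215)
  s=Q[m]; s=s[np.argsort(s[:,0])]
  print(n,'stand',[ch.mean(0).round(3).tolist() for ch in np.array_split(s,12)])
  b=(Q[...,0]>.38)&(Q[...,0]<.65)&(Q[...,1]>-.42)&(Q[...,1]<-.2)&(Q[...,2]>.003)&(Q[...,2]<.012)
  r=cv2.minAreaRect(Q[b][:,:2].astype(np.float32)*1000); print(r)
E
```

```text
scene 231 172 [0.572 0.095 0.089]
scene 231 155 [0.638 0.26  0.022]
scene 276 221 [ 0.591 -0.132  0.096]
scene 272 203 [ 0.626 -0.043  0.067]
scene near [ 250  195   53   53 1839] rect [614.4 -86. ] [ 74.8 125.6] 16.3 z [0.018 0.073 0.102 0.111]
   slope [-0.122  0.43   0.895] 26.5 az 105.8 166 [ 0.6186 -0.101   0.0978]
   above 131 [ 0.6089 -0.0705  0.1011] top [ 0.6011 -0.0691  0.1103] 0.027 ptp [0.042 0.026 0.022]
scene far [ 215  151   40   43 1193] rect [601.5 139.5] [ 73.  109.9] 7.1 z [0.017 0.071 0.1   0.106]
   slope [-0.038  0.387  0.921] 22.9 az 95.6 81 [0.6011 0.1208 0.1024]
   above 48 [0.5977 0.1608 0.0985] top [0.5947 0.1621 0.1031] 0.0169 ptp [0.039 0.014 0.012]
side near [ 253  192   46   46 1216] rect [609.9 -84.2] [ 74.7 120.5] 16.9 z [0.018 0.074 0.101 0.111]
   slope [-0.136  0.395  0.909] 24.7 az 109.0 75 [ 0.6127 -0.1028  0.0986]
   above 85 [ 0.6054 -0.071   0.1016] top [ 0.5988 -0.0712  0.1113] 0.0259 ptp [0.041 0.023 0.02 ]
side far [221 163  35  37 917] rect [597.9 137.4] [ 73.6 112.3] 8.2 z [0.017 0.066 0.1   0.107]
   slope [-0.006  0.208  0.978] 12.0 az 
[... 769 characters left out ...]
13, 0.178], [0.517, -0.317, 0.18], [0.521, -0.32, 0.181], [0.523, -0.319, 0.186], [0.525, -0.32, 0.189], [0.527, -0.323, 0.189], [0.529, -0.325, 0.189], [0.533, -0.324, 0.188], [0.541, -0.316, 0.183]]
((514.1597900390625, -310.61102294921875), (215.40594482421875, 268.7205810546875), 88.41825103759766)
side stand [[0.481, -0.275, 0.188], [0.494, -0.287, 0.184], [0.505, -0.3, 0.181], [0.512, -0.315, 0.178], [0.515, -0.319, 0.178], [0.518, -0.322, 0.18], [0.521, -0.322, 0.186], [0.522, -0.321, 0.187], [0.525, -0.325, 0.186], [0.526, -0.324, 0.19], [0.53, -0.324, 0.188], [0.538, -0.319, 0.181]]
((513.9195556640625, -308.4923095703125), (218.25729370117188, 261.0951232910156), 89.45536804199219)
```

Call:
apply_moves --pt "0.25 0.5 0 0" --pt "0.25 1 0 0" --pt "0.25 1 0 0" --pt "0.25 1 0 0" --pt "0.25 1 0 0" --grip 0

```text
time_s: 0.57
tool_pos: [0.5948, 0.0802, 0.4043]
tool_rot: [-0.0, 0.707, 0.708, -0.001]
ft_force: [0.5, 0.3, 0.1]
gripper_width: 0.303
finger_force: 0.0
```

Call:
apply_moves --pt "0 0.4 0 0" --pt "0 0.4 0 0" --pt "0 0.4 0 0"

```text
time_s: 0.82
tool_pos: [0.5949, 0.1117, 0.4046]
tool_rot: [0.0, 0.707, 0.707, -0.0]
ft_force: [-0.5, 0.1, 0.0]
gripper_width: -0.0
finger_force: 0.0
```

```bash
cat >> fit.py <<'E'
def top(d,P,az,xy,zr=(.05,.13)):
  """top face of a logger: points furthest out along bay axis near xy"""
  u=np.array([np.cos(az),np.sin(az),0]); a=u*.5+[0,0,.866]; v=np.array([np.sin(az),-np.cos(az),0]); w=np.cross(v,a)
  hsv=cv2.cvtColor(d['frame'],cv2.COLOR_RGB2HSV)
  m=(np.hypot(P[...,0]-xy[0],P[...,1]-xy[1])<.04)&(P[...,2]>zr[0])&(P[...,2]<zr[1])
  q=P[m]; h=q@a; hm=np.percentile(h,98.5); print(np.histogram(h-hm,np.arange(-.036,.006,.002))[0])
  t=q[(h>hm-.0035)]; c=np.array([t@v,t@w]).T
  lo,hi=np.percentile(c,2,0),np.percentile(c,98,0)
  mid=(lo+hi)/2; cen=mid[0]*v+mid[1]*w+np.median(t@a)*a
  print('extent',(hi-lo).round(4),'center',cen.round(4),len(t)); return cen
E
python3 - <<'E'
from fit import *
D,P=load()
rad=np.radians
for n in D: print(n); top(D[n],P[n],rad(106.3),(.605,-.067))
d=grab('wrist'); Pw=cloud(d); np.savez('pics/wrist1.npz',**d)
print('A'); top(d,Pw,rad(97),(.597,.16))
print('B'); top(d,Pw,rad(106.3),(.605,-.067))
for n in ['scene','side']: print(n,'A');top(D[n],P[n],rad(97),(.597,.16))
f=cv2.resize(d['frame'],(800,600)); cv2.imwrite('pics/w1.png',f[:,:,::-1])
print(arm.get_obs()['tool_pos'],arm.get_obs()['time_s'])
Q=Pw;Z=Q[...,2];m=(Z>.02)&(Z<.2)&(abs(Q[...,0]-.6)<.06)&(abs(Q[...,1]-.14)<.08)
k,l,s,c=cv2.connectedComponentsWithStats(m.astype(np.uint8));i=1+np.argmax(s[1:,4]);print(s[i],cv2.minAreaRect(Q[l==i][:,:2].astype(np.float32)*1000))
E
```

```text
scene
[ 11  13  10 118  85  14  13   9  22   9  11   7  10   7   9  12  15  21
   8   0]
extent [0.036  0.0128] center [ 0.6082 -0.0638  0.107 ] 40
side
[ 8  7  8 48 49 11  9  9 12  9  6  9  5  7  7  7 11 11  5  0]
extent [0.0384 0.0095] center [ 0.6055 -0.0666  0.1084] 23
wrist
[   3    8  277 2859  873   21    1    2    1    0    1    0    3    0
    0    0   33  380   69    0]
extent [0.0376 0.0114] center [ 0.6082 -0.0637  0.1056] 482
A
[   2    1    3    3   13   31   69 2006 2622  181   25   19   20   20
   30   25   66  426   85    0]
extent [0.0378 0.0115] center [0.5979 0.1657 0.0984] 566
B
[  0   0  45 129  28   3   3   2   1   4   4   1   3   3   3   3  32  79
   6   0]
extent [0.0117 0.0112] center [ 0.5953 -0.067   0.1054] 116
scene A
[ 3  3  6  2  5  8  3  6 66 17  9  7  5  7  8  7 11 12  4  0]
extent [0.0368 0.0087] center [0.5981 0.1618 0.1012] 25
side A
[ 2  3  4  2  3  3  3  4 18 11  5  6  5  6  5  8  6  7  2  0]
extent [0.0399 0.0092] center [0.5958 0.1626 0.1007] 15
[0.59487591 0.11107368 0.40466426] 0.8667
[ 213   79   85  127 8789] ((599.8995971679688, 150.7010498046875), (72.07521057128906, 118.01506042480469), 7.603013038635254)
```

View pics/w1.png

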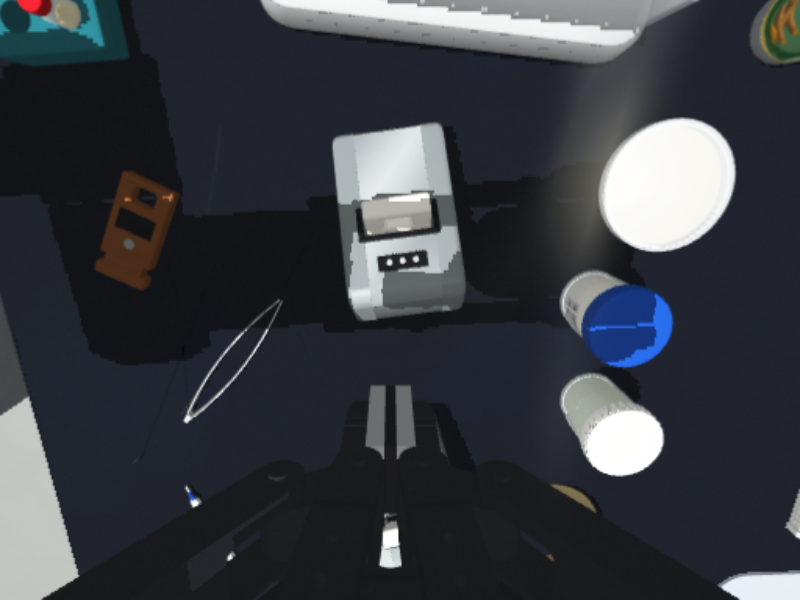

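The wrist view shows dock A with its logger top at (395,213), the cups on the right at (610,325) and (610,430), and the tweezers at (235,360). B stands 28 mm proud and A 20 mm, which confirms which is which. I'll press B first, with the fingers closed.

Call:
apply_moves --pt "0.05 -0.4 -0.2 0.2" --pt "0.05 -0.9 -0.5 0.4" --pt "0.05 -1 -0.7 0.54" --pt "0.05 -1 -0.7 0.54"

```text
time_s: 1.2
tool_pos: [0.5976, 0.0277, 0.3449]
tool_rot: [-0.003, 0.602, 0.799, -0.003]
ft_force: [-0.3, 0.2, -0.8]
gripper_width: -0.003
finger_force: 0.0
```

Call:
apply_moves --pt "0.05 -0.5 -0.3 0" --pt "0.05 -0.8 -0.6 0" --pt "0.05 -1 -0.64 0" --pt "0.05 -1 -0.64 0" --pt "0.05 -1 -0.64 0"

```text
time_s: 1.62
tool_pos: [0.6032, -0.0491, 0.2979]
tool_rot: [0.0, 0.602, 0.799, 0.0]
ft_force: [0.9, 0.2, 0.4]
gripper_width: -0.001
finger_force: 0.0
```

Call:
apply_moves --pt "0.017 -0.06 -0.108 0" --pt "0.033 -0.114 -0.206 0" --pt "0.033 -0.114 -0.206 0"

```text
time_s: 1.87
tool_pos: [0.606, -0.057, 0.2805]
tool_rot: [0.0, 0.6, 0.8, 0.0]
ft_force: [0.8, -0.5, 1.9]
gripper_width: -0.001
finger_force: 0.8
```

Call:
apply_moves --pt "0.01 -0.03 -0.054 0" --pt "0.018 -0.06 -0.108 0" --pt "0.018 -0.06 -0.108 0"

```text
time_s: 2.12
tool_pos: [0.6075, -0.0614, 0.2733]
tool_rot: [0.001, 0.6, 0.8, 0.001]
ft_force: [0.0, 0.9, 4.4]
gripper_width: 0.005
finger_force: 2.2
```

Call:
apply_moves --pt "0.005 -0.018 -0.032 0" --pt "0.009 -0.03 -0.054 0" --pt "0.009 -0.03 -0.054 0"

```text
time_s: 2.37
tool_pos: [0.6083, -0.0637, 0.2693]
tool_rot: [0.001, 0.6, 0.8, 0.001]
ft_force: [-0.9, 0.5, 6.8]
gripper_width: 0.0
finger_force: 2.7
```

Call:
apply_moves --pt "0.002 -0.008 -0.014 0" --pt "0.004 -0.014 -0.027 0" --pt "0.004 -0.014 -0.027 0"

```text
time_s: 2.62
tool_pos: [0.6086, -0.0648, 0.2674]
tool_rot: [0.001, 0.6, 0.8, 0.001]
ft_force: [-1.1, 1.2, 6.7]
gripper_width: 0.0
finger_force: 3.2
```

Call:
apply_moves --pt "0.002 -0.006 -0.011 0" --pt "0.004 -0.012 -0.022 0" --pt "0.004 -0.012 -0.022 0"

```text
time_s: 2.87
tool_pos: [0.6089, -0.0657, 0.2658]
tool_rot: [0.001, 0.6, 0.8, 0.001]
ft_force: [-0.1, 1.5, 7.1]
gripper_width: -0.002
finger_force: 3.4
```

Call:
apply_moves --pt "0.002 -0.006 -0.011 0" --pt "0.004 -0.012 -0.022 0" --pt "0.004 -0.012 -0.022 0"

```text
time_s: 3.12
tool_pos: [0.609, -0.0661, 0.2654]
tool_rot: [0.001, 0.6, 0.8, 0.001]
ft_force: [-3.1, 3.1, 14.4]
gripper_width: -0.002
finger_force: 7.4
```

Call:
apply_moves --pt "-0.025 0.09 0.16 0" --pt "-0.05 0.18 0.325 0" --pt "-0.05 0.5 0.5 -0.15" --pt "-0.05 0.95 0.5 -0.29" --pt "-0.05 0.95 0.5 -0.29"

```text
time_s: 3.53
tool_pos: [0.6045, 0.0138, 0.3036]
tool_rot: [-0.001, 0.659, 0.752, 0.002]
ft_force: [-0.5, 0.5, -1.1]
gripper_width: -0.002
finger_force: 0.0
```

Call:
apply_moves --pt "-0.05 0.5 0 0" --pt "-0.08 1 0 0" --pt "-0.1 1 0 0"

```text
time_s: 3.78
tool_pos: [0.5958, 0.0946, 0.3022]
tool_rot: [-0.002, 0.657, 0.754, 0.001]
ft_force: [-0.1, 0.1, -0.8]
gripper_width: -0.002
finger_force: 0.0
```

```bash
python3 - <<'E'
from fit import *
d=grab('scene','s2.png');P=cloud(d); top(d,P,np.radians(106.3),(.605,-.067)); print(arm.get_obs()['tool_pos'])
E
```

```text
[  7   6  10  12   7  12  11  33 160  34   7   9   8  10  12   9  14  24
   7   0]
extent [0.0355 0.0116] center [ 0.6098 -0.0693  0.0998] 40
[0.59577079 0.09217336 0.30212218]
```

B is locked, now about 19 mm out. Pressing A next.

Call:
apply_moves --pt "0 0.5 0 0" --pt "0 0.9 0 0" --pt "0 1 0 0" --pt "0 1 -0.1 0"

```text
time_s: 4.17
tool_pos: [0.5973, 0.1703, 0.2954]
tool_rot: [0.001, 0.658, 0.753, 0.001]
ft_force: [0.7, -0.3, 0.4]
gripper_width: 0.003
finger_force: 0.0
```

Call:
apply_moves --pt "0.006 0 -0.1 0" --pt "0.012 0 -0.2 0" --pt "0.012 0 -0.2 0" --pt "0.012 0 -0.2 0"

```text
time_s: 4.5
tool_pos: [0.5976, 0.1672, 0.2771]
tool_rot: [-0.001, 0.66, 0.751, -0.001]
ft_force: [-0.4, -0.1, -0.2]
gripper_width: 0.001
finger_force: 0.0
```

Call:
apply_moves --pt "0 0.05 0 0" --pt "0 0.03 -0.03 0" --pt "0.004 0.006 -0.076 0" --pt "0.004 0.006 -0.076 0"

```text
time_s: 4.83
tool_pos: [0.5985, 0.1689, 0.2728]
tool_rot: [0.001, 0.659, 0.752, 0.001]
ft_force: [-0.1, -0.0, 3.2]
gripper_width: -0.003
finger_force: 1.8
```

Call:
apply_moves --pt "0.001 -0.012 -0.022 0" --pt "0.002 -0.018 -0.032 0" --pt "0.002 -0.018 -0.032 0"

```text
time_s: 5.08
tool_pos: [0.5987, 0.1678, 0.2711]
tool_rot: [0.001, 0.659, 0.752, 0.001]
ft_force: [-0.9, 0.1, 5.6]
gripper_width: 0.002
finger_force: 2.7
```

Call:
apply_moves --pt "0.001 -0.006 -0.011 0" --pt "0.001 -0.006 -0.011 0"

```text
time_s: 5.25
tool_pos: [0.5987, 0.1674, 0.2704]
tool_rot: [0.001, 0.659, 0.752, 0.001]
ft_force: [-0.4, 0.4, 7.0]
gripper_width: -0.001
finger_force: 3.1
```

Call:
apply_moves --pt "0.001 -0.012 -0.022 0" --pt "0.003 -0.025 -0.043 0" --pt "0.003 -0.025 -0.043 0"

```text
time_s: 5.5
tool_pos: [0.599, 0.1656, 0.2673]
tool_rot: [0.001, 0.659, 0.752, 0.002]
ft_force: [-1.3, 1.9, 8.5]
gripper_width: 0.001
finger_force: 3.9
```

Call:
apply_moves --pt "0.001 -0.006 -0.011 0" --pt "0.002 -0.012 -0.022 0" --pt "0.002 -0.012 -0.022 0"

```text
time_s: 5.75
tool_pos: [0.599, 0.1652, 0.2671]
tool_rot: [0.0, 0.66, 0.752, 0.002]
ft_force: [-3.1, 2.8, 16.3]
gripper_width: 0.001
finger_force: 7.6
```

Call:
apply_moves --pt "-0.012 0.09 0.16 0" --pt "-0.024 0.18 0.325 0" --pt "-0.024 0.1 0.7 0" --pt "-0.024 0.05 1 0" --pt "-0.024 0.05 1 0"

```text
time_s: 6.17
tool_pos: [0.5981, 0.168, 0.349]
tool_rot: [0.003, 0.659, 0.752, 0.003]
ft_force: [0.9, 0.6, 1.0]
gripper_width: 0.006
finger_force: 0.0
```

Call:
apply_moves --pt "0 0 0.1 0" --pt "0 0 0.1 0" --pt "0 0 0.1 0" --grip 1

```text
time_s: 6.42
tool_pos: [0.5965, 0.1682, 0.3511]
tool_rot: [-0.0, 0.659, 0.752, -0.0]
ft_force: [-1.1, -0.3, -0.1]
gripper_width: 0.418
finger_force: 0.0
```

```bash
python3 - <<'E'
from fit import *
for n in ['scene','side']:
  d=grab(n);P=cloud(d); top(d,P,np.radians(97.5),(.597,.168),(.05,.125)); 
d=grab('wrist','w3.png');P=cloud(d)
print(arm.get_obs()['tool_pos'])
q=P[(np.hypot(P[...,0]-.597,P[...,1]-.168)<.04)&(P[...,2]>.1)&(P[...,2]<.125)]; print(len(q),q.mean(0) if len(q) else '')
E
```

```text
[ 2  6  5 19 47  9 10  9 12  6  7  7  6  8  7 11  8 12  4  0]
extent [0.0362 0.0134] center [0.5974 0.1685 0.1077] 23
[ 2  4  2  7 16  8  8  8  6  5  5  6  6  4  6  6  7  8  3  0]
extent [0.0381 0.0097] center [0.5941 0.1688 0.1077] 15
[0.59648449 0.16822681 0.35038564]
850 [0.59730895 0.16968045 0.10600682]
```

A has sprung up. I'll straddle it and grip it.

Call:
apply_moves --pt "0.01 0 -0.3 0" --pt "0.01 0 -0.6 0" --pt "0.01 0 -0.8 0" --pt "0.01 0 -0.8 0"

```text
time_s: 6.9
tool_pos: [0.5959, 0.168, 0.283]
tool_rot: [-0.003, 0.659, 0.752, -0.004]
ft_force: [0.1, 1.1, 0.0]
gripper_width: 1.0
finger_force: 0.0
```

Call:
apply_moves --pt "0 -0.01 -0.15 0" --pt "0 -0.01 -0.3 0" --pt "0 -0.01 -0.33 0" --pt "0 -0.01 -0.33 0"

```text
time_s: 7.23
tool_pos: [0.5974, 0.1674, 0.2608]
tool_rot: [-0.0, 0.659, 0.752, -0.001]
ft_force: [-0.4, -0.5, 0.9]
gripper_width: 1.003
finger_force: 0.0
```

Call:
apply_moves --pt "0 0 0 0" --pt "0 0 0 0" --pt "0 0 0 0" --pt "0 0 0 0" --pt "0 0 0 0" --grip 0

```text
time_s: 7.65
tool_pos: [0.5978, 0.1675, 0.2623]
tool_rot: [0.001, 0.659, 0.752, 0.001]
ft_force: [-0.8, -1.3, 4.0]
gripper_width: 0.447
finger_force: 62.0
```

Call:
apply_moves --pt "-0.01 0.08 0.139 0" --pt "-0.021 0.159 0.277 0" --pt "-0.031 0.238 0.416 0" --pt "-0.042 0.318 0.554 0" --pt "-0.052 0.397 0.693 0"

```text
time_s: 8.07
tool_pos: [0.5932, 0.2002, 0.3183]
tool_rot: [-0.0, 0.659, 0.752, 0.0]
ft_force: [0.1, -0.2, -0.8]
gripper_width: 0.447
finger_force: 61.7
```

Call:
apply_moves --pt "0 0.04 0.1 0" --pt "0 0.04 0.4 0" --pt "0 0.04 0.4 0"

```text
time_s: 8.32
tool_pos: [0.5943, 0.2036, 0.3536]
tool_rot: [0.002, 0.659, 0.752, 0.004]
ft_force: [0.8, 1.0, 0.8]
gripper_width: 0.447
finger_force: 61.7
```

```bash
python3 - <<'E'
from h import *
o=arm.get_obs();print(o['tool_pos'],o['gripper_width'],o['finger_force'])
for n in ['scene','side']:
  d=grab(n); P=cloud(d); np.savez('pics/%s4.npz'%n,**d)
  f=cv2.cvtColor(d['frame'],cv2.COLOR_RGB2HSV)
  m=(np.hypot(P[...,0]-.594,P[...,1]-.175)<.07)&(P[...,2]>.09)&(P[...,2]<.22)&(f[...,2]>110)&(f[...,1]<50)
  v,u=np.where(m); print(n,len(u),u.min(),u.max(),v.min(),v.max())
  q=P[m]; 
  ua=np.array([-.1305,.9914,0]); s=q@ua; 
  for z in np.arange(.09,.2,.01):
    k=(q[:,2]>z)&(q[:,2]<z+.01)
    if k.sum()>2: print('z',z.round(2),k.sum(),s[k].min().round(4),np.median(s[k]).round(4),s[k].max().round(4),q[k][:,0].min().round(3),q[k][:,0].max().round(3))
  if n=='scene': cv2.imwrite('pics/c4.png',cv2.resize(d['frame'][80:230,170:370],(800,600),interpolation=2)[:,:,::-1])
E
```

```text
[0.59429962 0.20356068 0.35360252] 0.44677094555294417 61.730487702765515
scene 560 211 249 106 168
z 0.09 26 0.0263 0.0304 0.0528 0.57 0.634
z 0.1 87 0.0268 0.0357 0.0475 0.57 0.639
z 0.12 8 0.0834 0.0844 0.0873 0.582 0.619
z 0.13 57 0.0797 0.0858 0.0968 0.582 0.622
z 0.14 53 0.0854 0.0917 0.1031 0.58 0.62
z 0.15 61 0.0918 0.0966 0.108 0.579 0.619
z 0.16 62 0.095 0.1025 0.1122 0.579 0.618
z 0.17 61 0.1016 0.1083 0.117 0.578 0.618
z 0.18 62 0.1073 0.1149 0.1266 0.568 0.628
z 0.19 59 0.1125 0.1202 0.1324 0.564 0.628
z 0.2 12 0.1135 0.1214 0.1243 0.574 0.63
side 399 217 250 126 175
z 0.09 21 0.026 0.0311 0.0693 0.566 0.628
z 0.1 58 0.0292 0.036 0.0478 0.568 0.637
z 0.12 21 0.0783 0.0841 0.0929 0.577 0.616
z 0.13 40 0.0818 0.087 0.097 0.576 0.615
z 0.14 43 0.0854 0.0928 0.1053 0.575 0.615
z 0.15 40 0.0913 0.0984 0.1041 0.575 0.615
z 0.16 43 0.0962 0.1028 0.1096 0.575 0.613
z 0.17 43 0.1037 0.1092 0.1337 0.569 0.613
z 0.18 36 0.1086 0.1137 0.1286 0.564 0.621
z 0.19 35 0.1092 0.1173 0.1312 0.562 0.623
z 0.2 12 0.1076 0.1118 0.1293 0.562 0.624
```

View pics/c4.png

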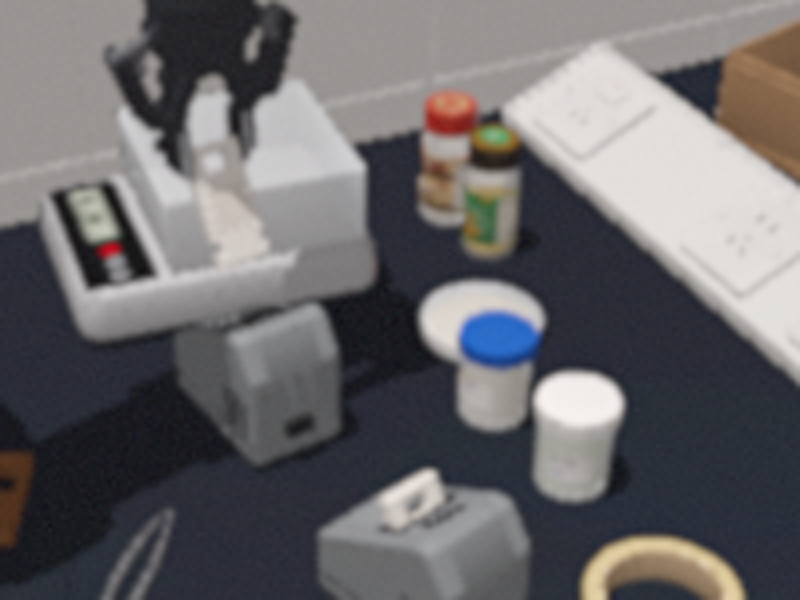

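The crop shows the logger out of the dock, held at (225,200) and leaning 30° towards the dock front. That lean leaves almost no room for the ball in the eye. I'll push its lower end against the front face of dock B so it turns more upright in the grip.

Call:
apply_moves --pt "0 -0.1 0.2 0" --pt "-0.05 -0.5 0.3 0.15" --pt "-0.08 -1 0.3 0.29" --pt "-0.08 -1 0.3 0.29"

```text
time_s: 8.75
tool_pos: [0.5864, 0.1173, 0.3721]
tool_rot: [0.001, 0.601, 0.799, -0.003]
ft_force: [-0.0, 0.6, -0.1]
gripper_width: 0.452
finger_force: 61.7
```

Call:
apply_moves --pt "-0.04 -0.5 0 0" --pt "-0.08 -1 0 0" --pt "-0.08 -1 0 0" --pt "-0.08 -1 0 0"

```text
time_s: 9.08
tool_pos: [0.5802, 0.0405, 0.3715]
tool_rot: [-0.001, 0.602, 0.798, -0.001]
ft_force: [0.6, 0.7, -0.8]
gripper_width: 0.449
finger_force: 61.7
```

Call:
apply_moves --pt "0 -0.1 0 0" --pt "0 -0.2 -0.3 0" --pt "0 -0.2 -0.6 0" --pt "0 -0.2 -0.6 0" --pt "0 -0.2 -0.6 0"

```text
time_s: 9.5
tool_pos: [0.5801, 0.0272, 0.3233]
tool_rot: [-0.002, 0.6, 0.8, -0.001]
ft_force: [-0.7, -0.4, -0.2]
gripper_width: 0.451
finger_force: 61.7
```

```bash
cat >> fit.py <<'E'
def tilt(n,az,save=None):
  o=arm.get_obs(); t=o['tool_pos']; d=grab(n,save); P=cloud(d); f=cv2.cvtColor(d['frame'],cv2.COLOR_RGB2HSV)
  u=np.array([np.cos(az),np.sin(az),0]); v=np.array([u[1],-u[0],0]); R=P-t
  m=(np.abs(R@v)<.03)&(np.abs(R@u)<.09)&(R[...,2]<-.165)&(R[...,2]>-.24)&(f[...,2]>110)&(f[...,1]<50)
  q=R[m]; A=np.array([q@u,q@v,q[:,2]]).T
  b=np.arange(-.24,-.16,.01)
  for z in b:
    k=(A[:,2]>z)&(A[:,2]<z+.01)
    if k.sum()>2: print('dz',z.round(2),k.sum(),'u med/min/max',np.median(A[k,0]).round(4),A[k,0].min().round(4),A[k,0].max().round(4),'v',A[k,1].min().round(4),A[k,1].max().round(4))
  print(n,t.round(4),o['time_s'],o['ft_force'].round(1),o['gripper_width'].round(3)); return d,P
E
python3 -c "
from fit import *
d,P=tilt('scene',np.radians(106.3))
tilt('side',np.radians(106.3))"
```

```text
dz -0.23 51 u med/min/max -0.0389 -0.0439 0.0898 v -0.0202 0.0237
dz -0.22 65 u med/min/max -0.0356 -0.041 0.0889 v -0.0192 0.0234
dz -0.21 66 u med/min/max -0.0304 -0.0354 -0.0208 v -0.0197 0.0202
dz -0.2 69 u med/min/max -0.0252 -0.0314 -0.0114 v -0.0201 0.0191
dz -0.19 69 u med/min/max -0.0198 -0.0271 -0.0033 v -0.0204 0.02
dz -0.18 74 u med/min/max -0.0136 -0.0203 -0.0034 v -0.0201 0.0217
dz -0.17 32 u med/min/max -0.0095 -0.0144 0.002 v -0.0272 0.0212Traceback (most recent call last):
  File "<string>", line 3, in <module>
    d,P=tilt('scene',np.radians(106.3))
        ~~~~^^^^^^^^^^^^^^^^^^^^^^^^^^^
  File "fit.py", line 24, in tilt
    print(n,t.round(4),o['time_s'],o['ft_force'].round(1),o['gripper_width'].round(3)); return d,P
                                                          ^^^^^^^^^^^^^^^^^^^^^^^^
AttributeError: 'float' object has no attribute 'round'
```

```bash
sed -i "s/,o\['gripper_width'\].round(3))/,o['gripper_width'])/" fit.py
```

Call:
apply_moves --pt "0 0 -0.25 0" --pt "0 0 -0.5 0" --pt "0 0 -0.72 0" --pt "0 0 -0.72 0"

```text
time_s: 9.88
tool_pos: [0.5799, 0.0271, 0.2655]
tool_rot: [-0.002, 0.6, 0.8, -0.001]
ft_force: [-1.3, -0.5, -1.0]
gripper_width: 0.453
finger_force: 61.7
```

Call:
apply_moves --pt "0.02 -0.07 0 0" --pt "0.04 -0.14 0 0" --pt "0.06 -0.2 0 0" --pt "0.06 -0.2 0 0"

```text
time_s: 10.22
tool_pos: [0.586, 0.0113, 0.2693]
tool_rot: [-0.001, 0.601, 0.799, 0.003]
ft_force: [-0.8, 7.8, 1.6]
gripper_width: 0.449
finger_force: 61.9
```

Call:
apply_moves --pt "0.02 -0.06 0 0" --pt "0.035 -0.12 0 0" --pt "0.053 -0.18 0 0" --pt "0.07 -0.24 0 0" --pt "0.07 -0.24 0 0"

```text
time_s: 10.63
tool_pos: [0.5913, -0.0076, 0.2694]
tool_rot: [-0.001, 0.601, 0.799, 0.003]
ft_force: [-2.2, 7.3, 3.7]
gripper_width: 0.448
finger_force: 63.7
```

```bash
python3 -c "
from fit import *
d,P=tilt('scene',np.radians(106.3))
tilt('side',np.radians(106.3))"
```

```text
dz -0.23 9 u med/min/max -0.0118 -0.0169 -0.008 v -0.0166 0.0054
dz -0.22 60 u med/min/max -0.0166 -0.0312 -0.0065 v -0.0298 0.0278
dz -0.21 78 u med/min/max -0.0146 -0.0492 -0.0011 v -0.0287 0.0216
dz -0.2 83 u med/min/max -0.0112 -0.0663 0.0032 v -0.0299 0.0229
dz -0.19 118 u med/min/max -0.0656 -0.0852 0.0021 v -0.0288 0.0246
dz -0.18 148 u med/min/max -0.0676 -0.0895 0.0075 v -0.0296 0.0294
dz -0.17 45 u med/min/max -0.0639 -0.0714 0.0056 v -0.0218 0.0199
scene [ 0.5913 -0.0076  0.2694] 10.6333 [-2.2  7.3  3.7] 0.44805110107009744
dz -0.23 3 u med/min/max -0.0091 -0.0132 -0.0062 v -0.0157 0.001
dz -0.22 39 u med/min/max -0.0148 -0.0275 -0.0039 v -0.0215 0.0186
dz -0.21 60 u med/min/max -0.0133 -0.0476 -0.0035 v -0.0296 0.0296
dz -0.2 48 u med/min/max -0.0096 -0.0573 -0.0008 v -0.0254 0.0193
dz -0.19 73 u med/min/max -0.009 -0.0814 0.001 v -0.0289 0.0174
dz -0.18 101 u med/min/max -0.066 -0.09 0.0068 v -0.0258 0.0242
dz -0.17 30 u med/min/max -0.0653 -0.0716 -0.0004 v -0.024 0.0172
side [ 0.5913 -0.0075  0.2694] 10.6833 [-1.5  6.7  3.3] 0.4502479600049886
```

Call:
apply_moves --pt "-0.04 0.14 0 0" --pt "-0.06 0.2 0.2 0" --pt "-0.06 0.2 0.6 0" --pt "-0.06 0.2 1 0" --pt "-0.06 0.2 1 0"

```text
time_s: 11.15
tool_pos: [0.5884, 0.007, 0.3549]
tool_rot: [0.007, 0.6, 0.8, 0.003]
ft_force: [1.1, -0.2, -0.5]
gripper_width: 0.445
finger_force: 63.3
```

Call:
apply_moves --pt "0 0 0.3 0" --pt "0 0 0.8 0" --pt "0 0 0.8 0" --pt "0 0 0.8 0"

```text
time_s: 11.48
tool_pos: [0.5868, 0.007, 0.4147]
tool_rot: [0.004, 0.6, 0.8, 0.002]
ft_force: [-0.3, 0.3, 0.1]
gripper_width: 0.45
finger_force: 63.3
```

```bash
python3 -c "
from fit import *
d,P=tilt('scene',np.radians(106.3))
np.savez('pics/scene5.npz',**d)
tilt('side',np.radians(106.3))"
```

```text
dz -0.24 9 u med/min/max -0.0239 -0.0253 -0.0145 v -0.0177 0.0137
dz -0.23 66 u med/min/max -0.0222 -0.0254 -0.0099 v -0.0187 0.0221
dz -0.22 53 u med/min/max -0.019 -0.0224 -0.0089 v -0.0177 0.0193
dz -0.21 65 u med/min/max -0.0163 -0.0202 -0.0052 v -0.0193 0.0229
dz -0.2 67 u med/min/max -0.0133 -0.0171 -0.0032 v -0.0188 0.0223
dz -0.19 80 u med/min/max -0.0103 -0.0149 0.0002 v -0.018 0.0229
dz -0.18 71 u med/min/max -0.0061 -0.0109 0.0073 v -0.0228 0.0194
dz -0.17 22 u med/min/max -0.0057 -0.0114 0.0055 v -0.0236 0.0219
scene [0.5868 0.007  0.4147] 11.4833 [-0.3  0.3  0.1] 0.4498015784605664
dz -0.24 5 u med/min/max -0.0218 -0.0227 -0.0137 v -0.0206 0.0154
dz -0.23 47 u med/min/max -0.0211 -0.0245 -0.007 v -0.0223 0.0168
dz -0.22 42 u med/min/max -0.0176 -0.0232 -0.0063 v -0.0202 0.017
dz -0.21 47 u med/min/max -0.0145 -0.0194 -0.0022 v -0.0209 0.0188
dz -0.2 48 u med/min/max -0.0122 -0.0161 0.0007 v -0.0241 0.0184
dz -0.19 52 u med/min/max -0.0094 -0.0133 0.0041 v -0.023 0.0165
dz -0.18 48 u med/min/max -0.0057 -0.0102 0.0072 v -0.0277 0.0208
dz -0.17 17 u med/min/max -0.0035 -0.0124 0.0042 v -0.0286 0.0181
side [0.5862 0.0071 0.4125] 11.5333 [-0.3 -0.1 -1.1] 0.4526397677812038
```

Call:
apply_moves --pt "-0.06 -0.12 0 -0.23" --pt "-0.13 -0.25 0 -0.46" --pt "-0.2 -0.38 0 -0.69" --pt "-0.26 -0.5 0 -0.92" --pt "-0.33 -0.63 0 -1"

```text
time_s: 12.0
tool_pos: [0.5592, -0.0436, 0.4094]
tool_rot: [-0.001, 0.788, 0.616, -0.001]
ft_force: [0.8, -1.0, -1.5]
gripper_width: 0.45
finger_force: 63.2
```

Call:
apply_moves --pt "-0.06 -0.12 0 -0.23" --pt "-0.13 -0.25 0 -0.46" --pt "-0.2 -0.38 0 -0.69" --pt "-0.26 -0.5 0 -0.92" --pt "-0.33 -0.63 0 -1"

```text
time_s: 12.42
tool_pos: [0.5328, -0.0943, 0.41]
tool_rot: [-0.001, 0.92, 0.391, -0.001]
ft_force: [0.8, -0.2, -0.6]
gripper_width: 0.449
finger_force: 63.2
```

Call:
apply_moves --pt "-0.06 -0.12 0 -0.23" --pt "-0.13 -0.25 0 -0.46" --pt "-0.2 -0.38 0 -0.69" --pt "-0.26 -0.5 0 -0.92" --pt "-0.33 -0.63 0 -1"

```text
time_s: 12.83
tool_pos: [0.5064, -0.1447, 0.4104]
tool_rot: [-0.0, 0.99, 0.14, -0.001]
ft_force: [-0.0, 0.6, -0.1]
gripper_width: 0.452
finger_force: 63.1
```

```bash
python3 -c "
from h import *
o=arm.get_obs();print(o['joints'].round(2),o['tool_pos'],o['tool_rot'])"
```

```text
[-0.41  0.2   1.59 -0.    1.35  0.88] [ 0.50638347 -0.14474008  0.41041716] [-2.68169125e-04  9.90123486e-01  1.40196641e-01 -5.58115597e-04]
```

Call:
apply_moves --pt "-0.06 -0.12 0 -0.23" --pt "-0.13 -0.25 0 -0.46" --pt "-0.2 -0.38 0 -0.69" --pt "-0.26 -0.5 0 -0.92" --pt "-0.33 -0.63 0 -1"

```text
time_s: 13.25
tool_pos: [0.48, -0.1952, 0.4107]
tool_rot: [-0.0, 0.993, -0.121, -0.0]
ft_force: [0.2, 0.0, 0.2]
gripper_width: 0.451
finger_force: 63.2
```

Call:
apply_moves --pt "-0.06 -0.12 0 -0.23" --pt "-0.13 -0.25 -0.2 -0.46" --pt "-0.2 -0.38 -0.4 -0.69" --pt "-0.26 -0.5 -0.7 -0.92" --pt "-0.33 -0.63 -0.7 -1"

```text
time_s: 13.67
tool_pos: [0.4522, -0.2447, 0.3511]
tool_rot: [-0.001, 0.928, -0.373, -0.004]
ft_force: [-1.0, 0.0, -0.7]
gripper_width: 0.453
finger_force: 63.2
```

Call:
apply_moves --pt "0 0 0 -0.05" --pt "0 0 0 -0.05"

```text
time_s: 13.83
tool_pos: [0.4537, -0.2459, 0.3553]
tool_rot: [0.0, 0.923, -0.384, -0.0]
ft_force: [0.5, -0.5, -0.6]
gripper_width: 0.447
finger_force: 63.2
```

```bash
python3 - <<'E'
from fit import *
o=arm.get_obs();print(o['joints'].round(2),o['tool_rot'])
for n in ['scene','side']:
  d,P=tilt(n,np.radians(-45)); np.savez('pics/%s6.npz'%n,**d)
  if n=='scene': a=d['frame'][200:320,190:310]
  else: b=d['frame'][180:280,210:310]
cv2.imwrite('pics/c6.png',np.hstack([cv2.resize(a,(400,400),interpolation=2),cv2.resize(b,(400,400),interpolation=2)])[:,:,::-1])
E
```

```text
[-0.63  0.22  1.71 -0.    1.21  1.73] [ 4.73787370e-05  9.23238069e-01 -3.84228268e-01 -3.22624702e-04]
dz -0.24 8 u med/min/max -0.0145 -0.0206 -0.0117 v 0.0075 0.018
dz -0.23 31 u med/min/max -0.0162 -0.0233 -0.0107 v -0.0048 0.0187
dz -0.22 11 u med/min/max -0.0116 -0.0178 -0.0078 v 0.0164 0.0187
dz -0.21 24 u med/min/max -0.0099 -0.0156 -0.0036 v 0.0107 0.0194
dz -0.2 21 u med/min/max -0.0066 -0.0127 -0.0007 v 0.0119 0.0192
dz -0.19 24 u med/min/max -0.0035 -0.0107 0.0899 v 0.0049 0.0196
dz -0.18 79 u med/min/max 0.0696 -0.0073 0.0897 v -0.0176 0.025
dz -0.17 34 u med/min/max 0.0457 0.007 0.0594 v -0.005 0.0245
scene [ 0.4537 -0.2459  0.3553] 13.8333 [ 0.5 -0.5 -0.6] 0.447480597986633
dz -0.24 4 u med/min/max -0.0147 -0.0182 -0.0135 v -0.0016 0.02
dz -0.23 31 u med/min/max -0.0166 -0.0237 -0.0109 v -0.0151 0.0223
dz -0.22 15 u med/min/max -0.0101 -0.0201 -0.0073 v 0.0 0.0209
dz -0.21 19 u med/min/max -0.0118 -0.0172 -0.0053 v 0.005 0.0223
dz -0.2 22 u med/min/max -0.0073 -0.0147 -0.0017 v 0.0074 0.0218
dz -0.19 27 u med/min/max -0.0022 -0.012 0.0891 v -0.0106 0.0224
dz -0.18 68 u med/min/max 0.0628 -0.0085 0.0887 v -0.0154 0.0216
dz -0.17 28 u med/min/max 0.0399 -0.0035 0.0898 v -0.0161 0.0271
side [ 0.454  -0.2456  0.3557] 13.8833 [-0.1  0.5 -0.2] 0.45148020253249727
```

View pics/c6.png

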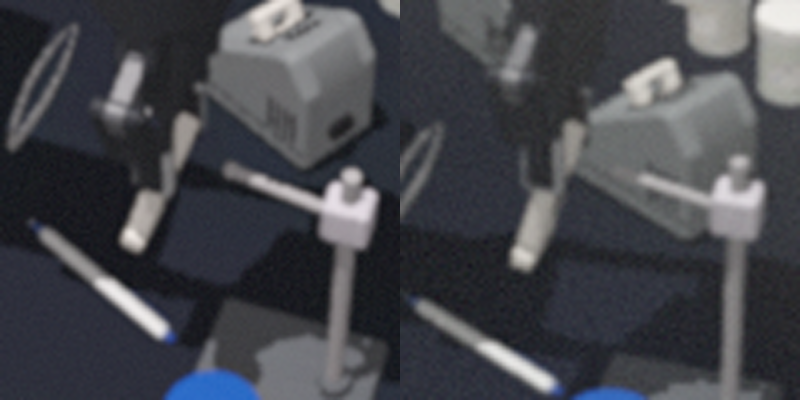

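The crop shows the held logger edge-on at (165,190), leaning slightly towards the peg. The peg's ball is at (235,170). I'll compute the peg line in tool-relative axes.

```bash
python3 - <<'E'
from fit import *
D,P=load()
az=np.radians(-45);u=np.array([.7071,-.7071,0]);v=np.array([-.7071,-.7071,0])
for n in ['scene','side']:
  Q=P[n];m=(Q[...,0]>.46)&(Q[...,0]<.57)&(Q[...,1]>-.36)&(Q[...,1]<-.24)&(Q[...,2]>.155)&(Q[...,2]<.22)
  q=Q[m]; c=D[n]['T'][:3,3]; r=q-c; r/=np.linalg.norm(r,axis=1,keepdims=True)
  print(n)
  U=q@u
  for lo in np.arange(U.min(),U.max(),.006):
    k=(U>=lo)&(U<lo+.006)
    if k.sum()<2: continue
    t=q[k]+r[k]*.0032*.79
    print((lo+.003).round(4),k.sum(),'v',(t@v).mean().round(4),'z',t[:,2].mean().round(4), 'raw z rng',q[k][:,2].min().round(3),q[k][:,2].max().round(3))
  print('U min',U.min().round(4))
  m=(Q[...,2]>.003)&(Q[...,2]<.15)&(np.hypot(Q[...,0]-.53,Q[...,1]+.32)<.03); q=Q[m]
  print('rod',(q@u).mean().round(4),(q@v).mean().round(4),len(q))
t=arm.get_obs()['tool_pos'];print('tcp u,v',t@u,t@v,t[2])
E
```

```text
scene
0.5297 13 v -0.1497 z 0.1878 raw z rng 0.187 0.192
0.5357 14 v -0.1499 z 0.1863 raw z rng 0.186 0.191
0.5417 11 v -0.1503 z 0.1849 raw z rng 0.184 0.189
0.5477 13 v -0.1501 z 0.1836 raw z rng 0.183 0.189
0.5537 11 v -0.1499 z 0.1824 raw z rng 0.181 0.187
0.5597 12 v -0.1505 z 0.1806 raw z rng 0.179 0.184
0.5657 13 v -0.1504 z 0.1794 raw z rng 0.178 0.183
0.5717 11 v -0.1503 z 0.1784 raw z rng 0.178 0.182
0.5777 12 v -0.1505 z 0.1765 raw z rng 0.175 0.181
0.5837 21 v -0.1479 z 0.1788 raw z rng 0.165 0.189
0.5897 57 v -0.1454 z 0.1802 raw z rng 0.164 0.193
0.5957 72 v -0.1455 z 0.1869 raw z rng 0.156 0.208
0.6017 80 v -0.1493 z 0.184 raw z rng 0.162 0.208
0.6077 67 v -0.1474 z 0.1793 raw z rng 0.165 0.19
U min 0.5267
rod 0.5992 -0.1458 690
side
0.529 10 v -0.1474 z 0.1873 raw z rng 0.184 0.192
0.535 8 v -0.1485 z 0.1859 raw z rng 0.184 0.191
0.541 7 v -0.1483 z 0.1842 raw z rng 0.183 0.188
0.547 8 v -0.1482 z 0.1837 raw z rng 0.182 0.188
0.553 8 v -0.1478 z 0.1824 raw z rng 0.181 0.186
0.559 10 v -0.1483 z 0.1809 raw z rng 0.179 0.185
0.565 7 v -0.1478 z 0.1801 raw z rng 0.177 0.184
0.571 8 v -0.1477 z 0.1784 raw z rng 0.178 0.182
0.577 9 v -0.1476 z 0.1776 raw z rng 0.176 0.182
0.583 14 v -0.1454 z 0.1799 raw z rng 0.167 0.188
0.589 38 v -0.1423 z 0.1791 raw z rng 0.163 0.207
0.595 61 v -0.1436 z 0.1845 raw z rng 0.155 0.208
0.601 54 v -0.1456 z 0.183 raw z rng 0.156 0.207
0.607 46 v -0.1461 z 0.1776 raw z rng 0.164 0.189
U min 0.526
rod 0.5983 -0.145 470
tcp u,v 0.4946243451767881 -0.14771424928941168 0.35586188195694946
```

Call:
apply_moves --pt "0.06 -0.04 -0.037 0" --pt "0.13 -0.1 -0.037 0" --pt "0.19 -0.165 -0.037 0" --pt "0.19 -0.165 -0.037 0"

```text
time_s: 14.27
tool_pos: [0.4709, -0.2592, 0.3524]
tool_rot: [0.0, 0.923, -0.385, 0.001]
ft_force: [-0.2, 0.1, -1.0]
gripper_width: 0.451
finger_force: 63.2
```

Call:
apply_moves --pt "0.03 -0.03 0 0" --pt "0.06 -0.06 0 0" --pt "0.09 -0.09 0 0" --pt "0.09 -0.09 0 0"

```text
time_s: 14.6
tool_pos: [0.4772, -0.2657, 0.3522]
tool_rot: [0.0, 0.923, -0.385, 0.001]
ft_force: [0.8, -0.8, -0.1]
gripper_width: 0.452
finger_force: 63.3
```

Call:
apply_moves --pt "0.03 -0.03 0 0" --pt "0.06 -0.06 0 0" --pt "0.09 -0.09 -0.01 0" --pt "0.09 -0.09 -0.01 0"

```text
time_s: 14.93
tool_pos: [0.4843, -0.273, 0.3512]
tool_rot: [0.0, 0.923, -0.385, 0.0]
ft_force: [-0.3, -0.0, -0.7]
gripper_width: 0.453
finger_force: 63.3
```

```bash
python3 - <<'E'
from h import *
a=grab('scene')['frame'][200:290,215:305]; b=grab('side')['frame'][180:260,225:305]
cv2.imwrite('pics/c7.png',np.hstack([cv2.resize(a,(400,400),interpolation=2),cv2.resize(b,(400,400),interpolation=2)])[:,:,::-1])
E
```

```text
(no output)
```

View pics/c7.png

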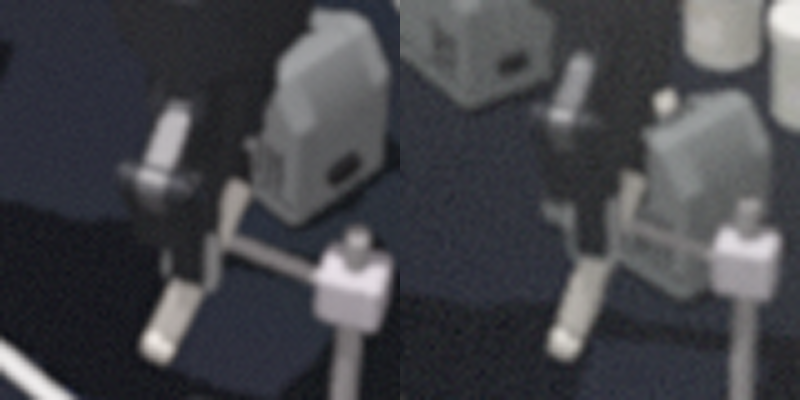

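The peg's end is hidden inside the eye at (228,240) and no force shows, so it is threaded. I'll continue along the peg.

Call:
apply_moves --pt "0.04 -0.04 -0.01 0" --pt "0.08 -0.08 -0.025 0" --pt "0.12 -0.12 -0.037 0" --pt "0.17 -0.17 -0.05 0" --pt "0.17 -0.17 -0.05 0"

```text
time_s: 15.45
tool_pos: [0.4983, -0.2869, 0.347]
tool_rot: [0.0, 0.923, -0.385, 0.0]
ft_force: [0.3, -0.1, -0.9]
gripper_width: 0.451
finger_force: 63.3
```

Call:
apply_moves --pt "0 0 -0.02 0" --pt "0 0 -0.037 0" --pt "0 0 -0.037 0"

```text
time_s: 15.7
tool_pos: [0.4974, -0.286, 0.3445]
tool_rot: [0.0, 0.923, -0.385, 0.0]
ft_force: [0.0, 0.1, 0.1]
gripper_width: 0.448
finger_force: 63.5
```

Call:
apply_moves --pt "0 0 -0.01 0" --pt "0 0 -0.015 0" --pt "0 0 -0.015 0"

```text
time_s: 15.95
tool_pos: [0.4974, -0.2859, 0.3442]
tool_rot: [0.0, 0.923, -0.385, 0.001]
ft_force: [-0.2, 1.0, 4.5]
gripper_width: 0.449
finger_force: 63.8
```

Call:
apply_moves --pt "0 0 0 0" --pt "0 0 0 0" --pt "0 0 0 0" --pt "0 0 0 0" --pt "0 0 0 0" --grip 1

```text
time_s: 16.37
tool_pos: [0.4974, -0.2859, 0.343]
tool_rot: [-0.0, 0.923, -0.385, -0.0]
ft_force: [1.0, -0.4, 0.3]
gripper_width: 0.996
finger_force: 0.0
```

Call:
apply_moves --pt "0 0 0 0" --pt "0 0 0 0" --pt "0 0 0 0" --pt "0 0 0 0" --pt "0 0 0 0"

```text
time_s: 16.78
tool_pos: [0.4974, -0.286, 0.3432]
tool_rot: [0.0, 0.923, -0.385, -0.0]
ft_force: [0.2, 0.3, 0.2]
gripper_width: 0.996
finger_force: 0.0
```

Call:
apply_moves --pt "0 0 0.15 0" --pt "0 0 0.4 0" --pt "0 0 0.7 0" --pt "0 0 1 0" --pt "0 0 1 0"

```text
time_s: 17.2
tool_pos: [0.4983, -0.2866, 0.4284]
tool_rot: [0.001, 0.923, -0.385, 0.005]
ft_force: [0.8, -0.6, 2.0]
gripper_width: 1.002
finger_force: 0.0
```

Call:
apply_moves --pt "0 0.3 0.2 0" --pt "0 0.6 0.2 0" --pt "0 1 0.2 0" --pt "0 1 0.2 0"

```text
time_s: 17.53
tool_pos: [0.4967, -0.2017, 0.4391]
tool_rot: [-0.002, 0.923, -0.384, -0.001]
ft_force: [0.2, -0.2, 0.4]
gripper_width: 1.002
finger_force: 0.0
```

```bash
python3 - <<'E'
from fit import *
for n in ['scene','side']:
  d=grab(n); P=cloud(d)
  if n=='scene': a=d['frame'][200:320,190:310]; top(d,P,np.radians(106.3),(.609,-.069))
  else: b=d['frame'][180:280,210:310]
cv2.imwrite('pics/c8.png',np.hstack([cv2.resize(a,(400,400),interpolation=2),cv2.resize(b,(400,400),interpolation=2)])[:,:,::-1])
E
```

```text
[  8   8   8   8   9  10   8  53 156  27   4  12   8  11   9   9  16  20
   7   0]
extent [0.038  0.0109] center [ 0.6101 -0.0699  0.1002] 37
```

View pics/c8.png

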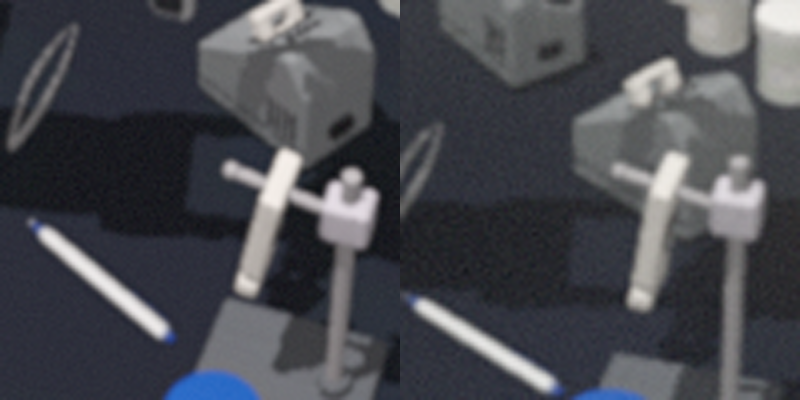

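The logger hangs on the peg at (270,220) with the ball free at (230,168), and B is still locked at 19 mm. I'll let any swing die out, check, and hand in.

Call:
apply_moves --pt "0 0 0 0" --pt "0 0 0 0" --pt "0 0 0 0" --pt "0 0 0 0" --pt "0 0 0 0"

```text
time_s: 18.05
tool_pos: [0.4974, -0.2066, 0.439]
tool_rot: [0.0, 0.923, -0.386, -0.0]
ft_force: [-0.5, 0.8, 0.2]
gripper_width: 1.0
finger_force: 0.0
```

Call:
apply_moves --pt "0 0 0 0" --pt "0 0 0 0" --pt "0 0 0 0" --pt "0 0 0 0" --pt "0 0 0 0"

```text
time_s: 18.47
tool_pos: [0.4974, -0.206, 0.4392]
tool_rot: [0.0, 0.923, -0.385, -0.0]
ft_force: [0.8, 0.0, 0.3]
gripper_width: 0.999
finger_force: 0.0
```

Call:
apply_moves --pt "0 0 0 0" --pt "0 0 0 0" --pt "0 0 0 0" --pt "0 0 0 0" --pt "0 0 0 0"

```text
time_s: 18.88
tool_pos: [0.4974, -0.206, 0.4392]
tool_rot: [0.0, 0.923, -0.385, -0.0]
ft_force: [0.4, -0.3, 0.7]
gripper_width: 1.003
finger_force: 0.0
```

Call:
apply_moves --pt "0 0 0 0" --pt "0 0 0 0" --pt "0 0 0 0" --pt "0 0 0 0" --pt "0 0 0 0"

```text
time_s: 19.3
tool_pos: [0.4974, -0.206, 0.4392]
tool_rot: [0.0, 0.923, -0.385, -0.0]
ft_force: [0.5, 0.5, 0.3]
gripper_width: 0.998
finger_force: 0.0
```

```bash
python3 - <<'E'
from fit import *
u=np.array([.7071,-.7071,0]);v=np.array([-.7071,-.7071,0])
for n in ['scene','side','scene']:
  d=grab(n); P=cloud(d); f=cv2.cvtColor(d['frame'],cv2.COLOR_RGB2HSV)
  U=P@u;V=P@v
  m=(U>.53)&(U<.578)&(abs(V+.148)<.035)&(P[...,2]>.09)&(P[...,2]<.21)
  q=P[m];r=[]
  for z in (.11,.12,.13,.14,.15,.16):
    k=abs(q[:,2]-z)<.005; r.append((np.median(q[k]@u).round(4),(q[k]@v).max().round(4)))
  print(n,'zrange',np.percentile(q[:,2],[1,99]).round(4),r)
E
```

```text
scene zrange [0.111  0.1924] [(np.float64(0.5497), np.float64(-0.1286)), (np.float64(0.551), np.float64(-0.1298)), (np.float64(0.5513), np.float64(-0.1288)), (np.float64(0.5531), np.float64(-0.1289)), (np.float64(0.5549), np.float64(-0.1291)), (np.float64(0.5562), np.float64(-0.1293))]
side zrange [0.1111 0.1922] [(np.float64(0.5483), np.float64(-0.1264)), (np.float64(0.5489), np.float64(-0.1269)), (np.float64(0.5525), np.float64(-0.1264)), (np.float64(0.5526), np.float64(-0.1265)), (np.float64(0.5546), np.float64(-0.1269)), (np.float64(0.5551), np.float64(-0.127))]
scene zrange [0.1106 0.1921] [(np.float64(0.5515), np.float64(-0.1287)), (np.float64(0.5497), np.float64(-0.128)), (np.float64(0.5533), np.float64(-0.1292)), (np.float64(0.553), np.float64(-0.1295)), (np.float64(0.5545), np.float64(-0.1294)), (np.float64(0.5571), np.float64(-0.1293))]
```

At rest: tilt is about 8°, the eye is at about z 0.178, and sideways it is centred on the peg.

```bash
python3 -c "
from workcell import arm
print(arm.hand_in())"
```

```text
the job is handed in; nothing more can be done
None
```

I handed the job in at about 19 s: logger A is out of its sprung dock and hangs at rest by its eye on the peg, logger B is locked down in its dock, I saw no contact with the bystanders (not re-measured), and the hand-in returned no verdict.

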